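Fit a felt polishing bob in the spindle's collet

ROBOT

A 6-joint arm with a two-finger parallel gripper is mounted at the origin on the work surface. World frame = base frame: x ahead of the robot, y to its left, z up, the work surface at z = 0. Lengths are in m, angles in rad, forces in N, time in s.
With the tool pointing down it reaches from about 0.35 to 1 m from the base axis. Payload 7.1 kg.
Tool frame: the origin (TCP) lies where the fingers leave the gripper's body, on its centre line; the fingertips stand 73 mm ahead of it and the grasp point (between the pads) lies 54 mm ahead of it (pinch_z is the distance from the TCP to the grasp point, in m); x points along the fingers, y is the direction in which the jaws open and shut, and the axes are right-handed (so a half turn about x gives the same grasp; the last joint's range is limited). The gripper opens to 85 mm and grips with 20 to 120 N. Pads are 22 mm wide; open, the fingers measure 114 mm over their backs; the gripper's body (76 mm by 85 mm) begins 54 mm behind the grasp point. The pads swing forward as they close: fully open they stand 13 mm farther back than shut.
Start: joints at [1.084, 0.423, 1.63, -0, 1.089, -0.019], TCP at [0.282, 0.558, 0.304] pointing down, gripper open.
Joint ranges: [-3, 3], [-0.9, 2.11], [0.09, 2.58], [-1.31, 4.45], [0.11, 2.69], [-2.54, 2.54]. Speed limits (rad/s): [2.39, 2.39, 3.01, 3.14, 3.14, 3.14].

INTERFACE

Orientations are given as a unit quaternion [w, x, y, z].
In Python, from rig import * gives the robot as it stands.
- The arm moves only by the tool jog_arm, never from a script. Its argument "series" is a list of rows, each an object with "offset": the shift along the tool's x, y, z in cm, a list of three; "angular": the turn, a rotation vector about the tool's x, y, z in degrees, a list of three; "grip": the finger opening in cm, from 0 to 8.54. In form: [{"offset": [x, y, z], "angular": [rx, ry, rz], "grip": grip}, ...]. A call has 1 to 12 rows; each row shifts and turns the pose as measured when the row begins, along the tool's axes as they then stand; what a row does not reach is not made up. A row lasts 1/10 s, in which the tool goes at most 50 mm and 8.59 degrees, less where a joint would pass 70% of its speed; a pose out of reach is approached as far as the arm can. A call with a gripper value outside its range is refused whole. The fingers move at their own pace and stop on an object; "grip_force" is the grip in N (left out, the last holds). Time passes only in rows, so rows that do not move let the fingers close. It gives the time, the measured TCP pose, the force and the opening at its end, in the units of the state.
- observe(): the state, without advancing time (a new reading comes with each control period).
- capture(name): name is "side" or "top" or "wrist"; returns the picture (400x640x3 uint8, blue, green, red); there is no depth.
- calibration(name): a dict with "mtx" (3x3 intrinsics, pixels), "origin" and "rotation" of the camera in the world; the wrist camera has in their place "mount" (4x4, takes a point from camera to tool coordinates, whose origin is the TCP and whose axes are the tool frame's). Camera axes: x right, y up, looking along -z (the intrinsics and any distortion apply to the point x, -y, -z); pixel columns grow to the right and rows downward; lengths in m; the calibration is good to about 2 mm. A picture is of the moment at which its call begins: read the wrist's pose just before it. calibration takes no time and is no camera call.
- finish_job(): hands the job in, once; it reports no verdict.
The state is a dict: "time_s": time; "joints": joint angles; "joint_vel": joint speeds; "tau": joint torques, N m; "tool_pos": TCP position; "ee_rot": TCP orientation; "force": force on the tool from outside, world axes, zero at the start; "moment": the same for the moment, N m; "grip_width": finger opening in m.
Only numpy, scipy, OpenCV 4.12 (cv2) and the standard library are available. Lean on these libraries where they do the work, as an engineer would, in place of code of your own. Each camera call takes 0.05 s, during which the arm holds its last target. There are 200 camera calls.

TASK

Take the dome-headed felt polishing bob out of the wooden rack, set its shank upright and fully home in the collet of the polishing spindle without ramming it, and let go. Then push the nut's lever round clockwise (seen from above) until the collet firmly grips the shank, and stop there without overtightening, leaving the nut. Leave the other bobs, the mould and the jar where they are.

Things in the scene. Friction and masses are not known exactly. Their poses are not given: they have to be found in the camera images.
- dome_bob: The bob to fit: round steel shank 8 mm in diameter, 50 mm long, its lower end rounded (4 mm radius); grey felt head on top, 26 mm in diameter, 28 mm high, straight-sided for its lower 16 mm, domed above. 78 mm tall in all, about 45 g. Origin at the lower end of the shank, z towards the head. Starts upright in one of the rack's three holes, head up.
- cone_bob: Bystander: a bob of the same make whose grey head is a cone, 26 mm wide at its base and 28 mm high. Origin at the lower end of the shank. Stands in another hole of the rack.
- wheel_bob: Bystander: a bob of the same make whose grey head is a flat wheel 36 mm in diameter and 10 mm thick. Origin at the lower end of the shank. Stands in another hole of the rack.
- rack: Fixed dark wooden block, 60 mm (its x) by 200 mm (its y) by 40 mm high, with three square holes 10 mm wide and 30 mm deep in a row along its y, at -70, 0 and 70 mm. Origin at the centre of its underside, on the table. Heads of the bobs stand with their undersides 20 mm above its top.
- spindle: Fixed polishing spindle: a grey housing 130 x 130 mm and 40 mm high, on whose middle stands a square steel socket (36 mm wide, top 71 mm above the table) with the collet and its lever nut above. Origin at the centre of its underside, on the table; the spindle axis is the vertical through the origin.
- socket: The square steel socket under the nut, fixed to the housing. Bore 9.2 mm in diameter, from the socket's top (71 mm above the table) down to a flat seat 26 mm below. Origin on the spindle axis, 40 mm above the table.
- mouth (a point): Point on the spindle axis in the mouth of the collet, level with the nut's top, 85 mm above the table. The nut's opening there is 26 mm wide; inside it, from 72 to 83 mm above the table, are the three jaws, and the bore lies straight below.
- seat (a point): Point on the spindle axis on the seat at the bottom of the bore, 45 mm above the table: where the lower end of the shank rests when fully home (the underside of the bob's head is then 95 mm above the table).
- jaw0: One of three like steel jaws evenly about the axis inside the nut, 72 to 83 mm above the table; origin on the axis at 72 mm. Fully open their faces lie 6.2 mm from the axis; the nut brings all three in together, 2 mm a radian. They may start partly closed (faces at least 5.2 mm from the axis), so how far the nut turns before they bear on the shank differs and must be felt.
- nut: Knurled steel nut with a lever; ring 39 mm across, 71 to 85 mm above the table. Origin on the spindle axis at 71 mm; x along the lever: a bar 10 mm wide, 73 to 81 mm above the table, 80 mm long. Clockwise from above tightens. Stiff: about 7.5 N at the post keeps it turning freely (less is read standing still); it rises once the jaws bear; 2 to 3 N more is a firm grip. Stays where left.
- post_top (a point): Centre of the top of the upright black post at the end of the nut's lever: 16 mm in diameter, from 82 to 120 mm above the table, 80 mm from the spindle axis. Pushed or pulled round the axis it turns the nut. Once the jaws bear on the shank, each 1 N of extra push here adds about 13 N to each jaw's grip and takes about 0.05 rad of turn.
- mould: Bystander: white moulding tray with rows of dark round cavities, 135 x 275 x 22 mm, lying loose on the table. Origin at the centre of its underside.
- jar: Bystander: loose amber jar with a steel cap, 76 mm across, 95 mm high. Origin at the centre of its underside.

How it is judged:
On the way, in this order (a step that is already met when the one before it is completed fails the run):
1. the dome-headed bob's shank stands fully home on the collet's seat and has been let go, jaws not yet gripping (distance between dome_bob and seat below 0.003 m and angle between the z axis of dome_bob and the z axis of spindle, either way round below 0.08 rad and contact force between dome_bob and the fingers below 0.2 N and contact force between jaw0 and dome_bob below 5 N), for 0.2 s.
2. the nut is turned until the jaws grip the shank (contact force between jaw0 and dome_bob above 15 N and distance between dome_bob and seat below 0.003 m), for 0.2 s.
At the end, for the whole second after the job is handed in: The dome-headed bob stands upright (within 0.05 rad) in the collet with the lower end of its shank within 3 mm of the seat, each jaw gripping it with 15 to 90 N; bob and nut at rest and let go; the other bobs, the mould and the jar still in place (all of step 2 and angle between the z axis of dome_bob and the z axis of spindle, either way round below 0.05 rad and contact force between jaw0 and dome_bob below 90 N and angular speed of nut below 0.05 rad/s and linear speed of dome_bob below 0.02 m/s); the robot touches nothing.
It fails at once if the shank is rammed into the collet (over 25 N on the socket) (contact force between dome_bob and socket above 25 N).
It fails at once if the collet is overtightened (a jaw presses with over 90 N) (contact force between jaw0 and dome_bob above 90 N).
It fails at once if another bob is disturbed (moved over 15 mm) (distance of any of cone_bob, wheel_bob from where it was at the start of the episode above 0.015 m).
It fails at once if the mould or the jar is moved over 20 mm (distance of any of mould, jar from where it was at the start of the episode above 0.02 m).
It also fails if it takes over 66 s, if anything falls off the work surface, if the arm or the gripper's body presses on something with over 40 N, if the wrist force passes 120 N, or if a joint passes its speed limit or range.

## Working session

There is one attempt and no reset: what is moved stays moved. The work goes in short steps, Python scripts to look and compute and a tool call to move; the robot and the scene stay as the last step left them, time stands still between calls to the robot, and variables do not carry over. Pictures are saved under pics/ and viewed, about 8 in all and at most 12, crops included, and the job is handed in when it is done.

Besides the shell and the picture viewer there is one more tool, called after "Call:" as name(argument=value, ...), one argument or row to a line, values as JSON. jog_arm: Moves the arm, as the interface text tells. Its arguments: {"type":"object","properties":{"series":{"type":"array"},"grip_force":{"type":"number"}},"required":["series"]}

```bash
mkdir -p pics; ls
python3 - <<'E'
from rig import *
import cv2
s=observe();print(s)
for n in("top","side"):
    cv2.imwrite(f"pics/{n}0.png",capture(n));print(n,calibration(n))
print(calibration("wrist"))
E
```

```text
pics
{'time_s': 0.0, 'joints': array([ 1.08400122e+00,  4.23853664e-01,  1.63071756e+00,  2.11485540e-06,
        1.08860405e+00, -1.89913804e-02]), 'joint_vel': array([ 0.00039015,  0.00010892,  0.00025165, -0.00153279, -0.00083157,
       -0.00159726]), 'tau': array([ 8.54517129e-04, -5.57388175e+01, -2.81736159e+01,  4.25534722e-05,
        7.42445147e-03,  1.56929595e-06]), 'tool_pos': array([0.28159068, 0.55746684, 0.30312677]), 'ee_rot': array([ 0.68771094,  0.16334831,  0.68799222, -0.16443146]), 'force': array([ 0.57714767, -0.51215356,  0.45814561]), 'moment': array([-0.01752482,  0.0039994 ,  0.0706887 ]), 'grip_width': 0.08557284325515965}
top {'mtx': array([[520.88636925,   0.        , 322.61584759],
       [  0.        , 520.88636925, 199.50621766],
       [  0.        ,   0.        ,   1.        ]]), 'origin': array([ 0.44092718, -0.02346502,  1.16735031]), 'rotation': array([ 0.71504926,  0.04498758, -0.05840073, -0.69517626])}
side {'mtx': array([[484.03895741,   0.        , 319.42977801],
       [  0.        , 484.03895741, 195.28287184],
       [  0.        ,   0.        ,   1.        ]]), 'origin': array([ 0.2549856 , -0.7216919 ,  0.64036703]), 'rotation': array([ 0.86658565,  0.44118084, -0.10592434, -0.20777107])}
{'mtx': array([[340.44496844,   0.        , 321.56429481],
       [  0.        , 340.44496844, 201.07916328],
       [  0.        ,   0.        ,   1.        ]]), 'mount': array([[-2.41865367e-04,  2.72280836e-01, -9.62217797e-01,
        -7.10344451e-02],
       [ 9.99999825e-01,  5.85851682e-04, -8.55826398e-05,
         5.65464084e-05],
       [ 5.40414402e-04, -9.62217649e-01, -2.72280930e-01,
        -6.93184432e-02],
       [ 0.00000000e+00,  0.00000000e+00,  0.00000000e+00,
         1.00000000e+00]])}
```

View pics/top0.png

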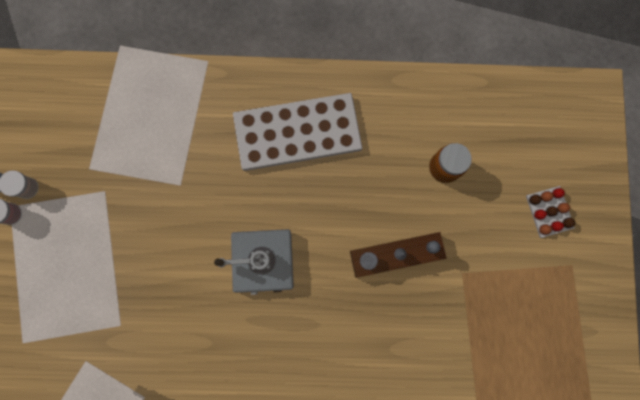

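View pics/side0.png

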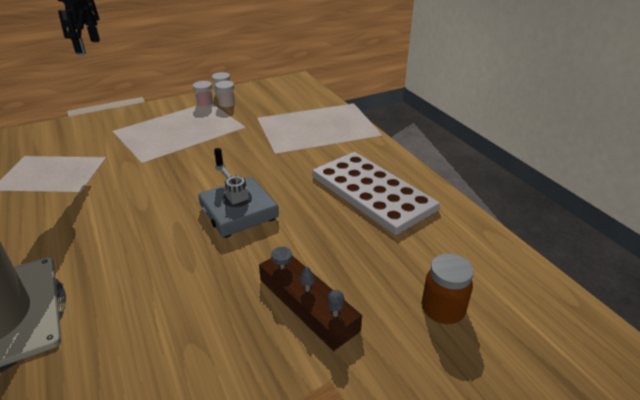

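Top view: spindle at about (261,261) with post at (220,262); rack with wheel (369,261), cone (400,254), dome (433,246); mould (297,132), jar (452,160). The side view confirms the order: wheel (282,257), pointed cone (307,278), rounded dome (336,300).

```bash
cat > h.py <<'E'
from rig import *
import numpy as np, cv2
from scipy.spatial.transform import Rotation as R
def rot(q): return R.from_quat([q[1],q[2],q[3],q[0]])
def cam(name,s=None):
    c=calibration(name)
    if name=="wrist":
        m=c["mount"];A=rot(s["ee_rot"]).as_matrix()
        return c["mtx"],np.array(s["tool_pos"])+A@m[:3,3],A@m[:3,:3]
    return c["mtx"],np.array(c["origin"]),rot(c["rotation"]).as_matrix()
def ray(name,uv,s=None):
    K,o,A=cam(name,s);d=np.linalg.solve(K,[*uv,1]);return o,A@(d*[1,-1,-1])
def onz(name,uv,z,s=None):
    o,d=ray(name,uv,s);return o+d*(z-o[2])/d[2]
def proj(name,p,s=None):
    K,o,A=cam(name,s);q=(A.T@(np.array(p)-o))*[1,-1,-1];q=K@q;return q[:2]/q[2]
def toold(s,p): return rot(s["ee_rot"]).inv().apply(np.array(p)-s["tool_pos"])
E
python3 - <<'E'
from h import *
import cv2
t=cv2.imread("pics/top0.png")
for n,uv,z in [("spindle",(261,260.5),.085),("post",(219.5,262.5),.12),("wheel",(369,261),.07),("cone",(400,254),.08),("dome",(433.5,246),.088)]:
    p=onz("top",uv,z);print(n,p.round(4),"side px",proj("side",p).round(1))
# rack by colour
m=cv2.inRange(t[225:285,345:450],(0,0,20),(45,60,110))
ps=[onz("top",q,.04)[:2] for q in [(351,252),(442,233.5),(446,258),(355,277)]];print(np.round(ps,3))
s=observe();print(rot(s["ee_rot"]).as_matrix().round(3),proj("side",s["tool_pos"]))
u=cv2.resize(t[215:305,200:455],None,fx=3.1,fy=3.1,interpolation=cv2.INTER_CUBIC);u=cv2.convertScaleAbs(u,alpha=1.6);cv2.imwrite("pics/t1.png",u)
E
```

```text
spindle [0.47   0.0816 0.085 ] side px [234.4 180.8]
post [0.4629 0.1604 0.12  ] side px [217.2 149.1]
wheel [ 0.4756 -0.1429  0.07  ] side px [281.1 252.7]
cone [ 0.4915 -0.2064  0.08  ] side px [305.2 268.9]
dome [ 0.5096 -0.2747  0.088 ] side px [335.1 289.7]
[[ 0.495 -0.107]
 [ 0.54  -0.305]
 [ 0.487 -0.313]
 [ 0.442 -0.117]]
[[-0.001  0.451  0.893]
 [-0.001  0.893 -0.451]
 [-1.    -0.001  0.   ]] [81.01077216 21.68598246]
```

View pics/t1.png

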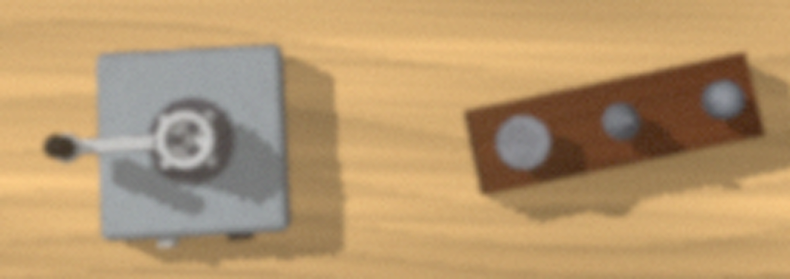

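Call:
jog_arm(
  series=[
    {"offset":[0,0,0],"angular":[8.1,0,0],"grip":8.5},
    {"offset":[0,0,0],"angular":[8.1,0,0],"grip":8.5},
    {"offset":[0,0,0],"angular":[8.1,0,0],"grip":8.5},
    {"offset":[0,0,0],"angular":[8.1,0,0],"grip":8.5},
    {"offset":[0,0,0],"angular":[8.1,0,0],"grip":8.5},
    {"offset":[0,0,0],"angular":[8.1,0,0],"grip":8.5},
  ],
)

```text
time_s: 0.7
tool_pos: [0.2809, 0.5561, 0.3002]
ee_rot: [0.553, 0.439, 0.552, -0.444]
force: [-0.2, -0.1, -0.6]
grip_width: 0.0851
```

Call:
jog_arm(
  series=[
    {"offset":[0.2,0.6,4.6],"angular":[0,0,0],"grip":8.5},
    {"offset":[0.2,0.6,4.6],"angular":[0,0,0],"grip":8.5},
    {"offset":[0.2,0.6,4.6],"angular":[0,0,0],"grip":8.5},
    {"offset":[0.2,0.6,4.6],"angular":[0,0,0],"grip":8.5},
    {"offset":[0.2,0.6,4.6],"angular":[0,0,0],"grip":8.5},
    {"offset":[0.2,0.6,4.6],"angular":[0,0,0],"grip":8.5},
    {"offset":[0.2,0.6,4.6],"angular":[0,0,0],"grip":8.5},
    {"offset":[0.2,0.6,4.6],"angular":[0,0,0],"grip":8.5},
    {"offset":[0.2,0.6,4.6],"angular":[0,0,0],"grip":8.5},
    {"offset":[0.2,0.6,4.6],"angular":[0,0,0],"grip":8.5},
    {"offset":[0.2,0.5,4.6],"angular":[0,0,0],"grip":8.5},
    {"offset":[0,0,0],"angular":[0,0,0],"grip":8.5},
  ],
)

```text
time_s: 1.9
tool_pos: [0.4585, 0.0593, 0.2771]
ee_rot: [0.553, 0.439, 0.552, -0.444]
force: [-0.5, 1.5, 0.7]
grip_width: 0.0851
```

Run:
```python
from h import *
s=observe();im=capture("wrist");cv2.imwrite("pics/w1.png",im)
import pickle;pickle.dump(s,open("s1.pkl","wb"))
print(s["time_s"],s["tool_pos"],rot(s["ee_rot"]).as_matrix().round(3),s["joints"].round(2))
for p in [(.47,.0816,.085),(.463,.1604,.12)]: print(proj("wrist",p,s))
```

```text
1.9 [0.4584577  0.05928798 0.2771207 ] [[-0.004  0.975  0.221]
 [-0.007  0.221 -0.975]
 [-1.    -0.005  0.006]] [ 0.11  0.22  2.   -0.01  0.92 -0.11]
[343.71254542 169.78708877]
[366.23408131  55.6845033 ]
```

View pics/w1.png

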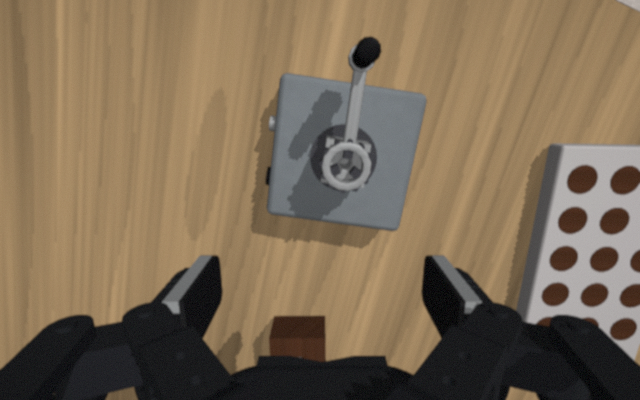

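Wrist view: nut ring centred about (346,166), post top about (369,48), housing (347,152), rack end at the bottom. I'll fit these and move over the dome.

Run:
```python
from h import *
import pickle;s=pickle.load(open("s1.pkl","rb"));im=cv2.imread("pics/w1.png")
c=im[130:200,310:385];g=cv2.cvtColor(c,cv2.COLOR_BGR2GRAY)
for th in (120,135,150):
    m=((g>th)*255).astype('u1')
    n,l,st,ce=cv2.connectedComponentsWithStats(m)
    for cc in cv2.findContours(m,cv2.RETR_CCOMP,cv2.CHAIN_APPROX_NONE)[0]:
        if len(cc)>35:
            e=cv2.fitEllipse(cc);uv=np.array(e[0])+[310,130];print(th,len(cc),uv.round(1),np.round(e[1],1),onz("wrist",uv,.085,s).round(4))
g=im.max(2)[20:80,330:400];m=((g<40)*255).astype('u1')
for cc in cv2.findContours(m,0,1)[0]:
    if len(cc)>8:
        x=cv2.minAreaRect(cc);print("post",np.array(x[0])+[330,20],x[1:],cc.reshape(-1,2).min(0)+[330,20],cc.reshape(-1,2).max(0)+[330,20])
print("post", onz("wrist",(369,47),.12,s))
u=cv2.resize(im[20:210,290:430],None,fx=4,fy=4,interpolation=cv2.INTER_CUBIC)[:,:560];u=cv2.convertScaleAbs(cv2.resize(u,None,fx=.78,fy=.78),alpha=1.6);cv2.imwrite("pics/w1c.png",u)
```

```text
120 504 [356.7 164.5] [59.8 69. ] [0.4789 0.0879 0.085 ]
120 120 [347.2 164.7] [32.4 35.1] [0.4717 0.0861 0.085 ]
135 192 [347.4 162.8] [44.6 55.1] [0.4715 0.0876 0.085 ]
135 101 [346.7 165.4] [35.3 36.4] [0.4715 0.0855 0.085 ]
150 205 [346.8 164.4] [40.8 42.1] [0.4713 0.0862 0.085 ]
post [365.   52.5] ((21.920310974121094, 30.40559196472168), 45.0) [353  38] [379  67]
post [0.46339353 0.1655645  0.12      ]
```

View pics/w1c.png

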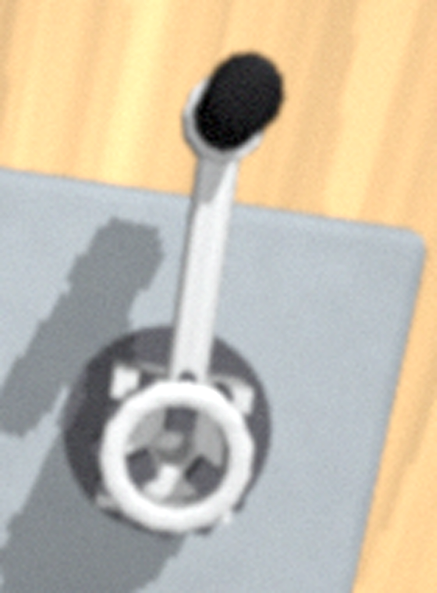

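Call:
jog_arm(
  series=[
    {"offset":[0,-0.4,4.9],"angular":[0,0,0],"grip":8.5},
    {"offset":[0,-0.4,4.9],"angular":[0,0,0],"grip":8.5},
    {"offset":[0,-0.4,4.9],"angular":[0,0,0],"grip":8.5},
    {"offset":[0,-0.4,4.9],"angular":[0,0,0],"grip":8.5},
    {"offset":[0,-0.4,4.9],"angular":[0,0,0],"grip":8.5},
    {"offset":[0,-0.4,4.9],"angular":[0,0,0],"grip":8.5},
    {"offset":[0,-0.4,4.8],"angular":[0,0,0],"grip":8.5},
    {"offset":[0,0,0],"angular":[0,0,0],"grip":8.5},
  ],
)

```text
time_s: 2.75
tool_pos: [0.5107, -0.2791, 0.2774]
ee_rot: [0.555, 0.435, 0.556, -0.439]
force: [0.4, 0.3, -0.3]
grip_width: 0.0849
```

Run:
```python
from h import *
s=observe();im=capture("wrist");cv2.imwrite("pics/w2.png",im)
import pickle;pickle.dump(s,open("s2.pkl","wb"))
print(s["time_s"],s["tool_pos"],rot(s["ee_rot"]).as_matrix().round(3),s["joints"].round(2))
for p in [(.5096,-.2747,.088),(.5096,-.2747,.06)]: print(proj("wrist",p,s))
```

```text
2.75 [ 0.51066519 -0.27911932  0.27744506] [[-0.005  0.972  0.236]
 [-0.004  0.236 -0.972]
 [-1.    -0.005  0.002]] [-0.52  0.39  1.75 -0.01  1.   -0.75]
[323.08661432 189.60550442]
[323.11871279 181.78569789]
```

View pics/w2.png

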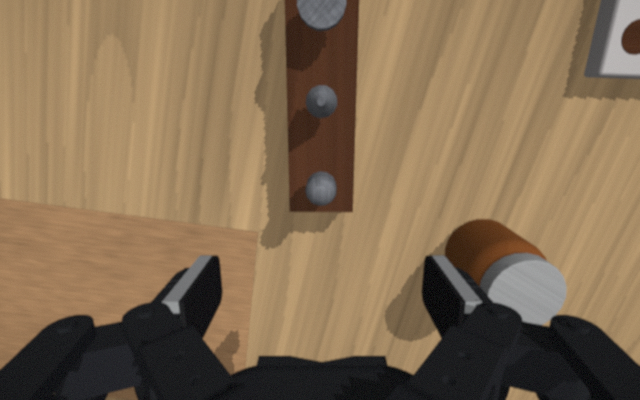

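Dome head sits at about (321,188) between the fingers' line, cone (321,101), wheel (321,8), jar at the right (525,287).

Run:
```python
from h import *
import pickle;s=pickle.load(open("s2.pkl","rb"));im=cv2.imread("pics/w2.png")
c=im[80:215,285:358].astype(int);m=(((c[:,:,0]>c[:,:,2]-8)&(c.max(2)>55))*255).astype('u1')
for cc in cv2.findContours(m,0,1)[0]:
    if cv2.contourArea(cc)>200:
        x,r=cv2.minEnclosingCircle(cc);M=cv2.moments(cc);uv=np.array([M['m10'],M['m01']])/M['m00']+[285,80]
        print(uv.round(1),np.array(x)+[285,80],r,cv2.boundingRect(cc),[onz("wrist",uv,z,s).round(4)[:2] for z in (.07,.076,.085)])
print("toptest",onz("top",(432.9,246.6),.082),onz("top",(259,259.8),.085))
print("jar",onz("top",(453.5,159.5),.095),onz("wrist",(524,288),.095,s),toold(s,onz("wrist",(524,288),.095,s)))
# rack axis
a,b=onz("wrist",(288,160),.04,s),onz("wrist",(355,160),.04,s);print("rack mid",(a+b)/2,onz("wrist",(291,211),.04,s),onz("wrist",(352,211),.04,s))
for p in [(.5096,-.2747,.06)]: print(toold(s,p))
```

```text
[320.7 188.2] [320.78358078 188.15671539] 16.39484977722168 (21, 92, 30, 33) [array([ 0.5084, -0.2783]), array([ 0.5081, -0.2769]), array([ 0.5077, -0.2747])]
[321.7  98.7] [321.1648941  100.56382942] 15.359426498413086 (21, 6, 31, 28) [array([ 0.4923, -0.2081]), array([ 0.4923, -0.2082]), array([ 0.4924, -0.2083])]
toptest [ 0.50868885 -0.27485456  0.082     ] [0.4713464  0.08577938 0.085     ]
jar [ 0.69307612 -0.31642253  0.095     ] [ 0.69146592 -0.31541886  0.095     ] [0.18174245 0.16812447 0.07743775]
rack mid [ 0.50440292 -0.25970683  0.04      ] [ 0.48770298 -0.31389028  0.04      ] [ 0.5439897  -0.30017951  0.04      ]
[ 0.21743063  0.00115538 -0.00506022]
```

Call:
jog_arm(
  series=[
    {"offset":[3,-0.1,-0.3],"angular":[0,0,0],"grip":8.5},
    {"offset":[3,0,0],"angular":[0,0,0],"grip":8.5},
    {"offset":[3,0,0],"angular":[0,0,0],"grip":7.0},
    {"offset":[3,0,0],"angular":[0,0,0],"grip":6.0},
    {"offset":[2,0,0],"angular":[0,0,0],"grip":6.0},
    {"offset":[0,0,0],"angular":[0,0,0],"grip":6.0},
  ],
)

```text
time_s: 3.4
tool_pos: [0.5084, -0.2617, 0.133]
ee_rot: [0.555, 0.433, 0.561, -0.436]
force: [-0.1, 0.4, -0.4]
grip_width: 0.06
```

Run:
```python
from h import *
s=observe();print(s["tool_pos"],rot(s["ee_rot"]).as_matrix().round(3),s["force"],"to go",toold(s,(.5083,-.2765,.1265))*100)
```

```text
[ 0.50840164 -0.26167223  0.13295313] [[-0.008  0.97   0.245]
 [ 0.002  0.245 -0.97 ]
 [-1.    -0.007 -0.004]] [-0.06931279  0.40901481 -0.44763419] to go [ 0.64234751 -0.36827067  1.43768106]
```

Call:
jog_arm(
  series=[
    {"offset":[0,-0.4,1.4],"angular":[0,-0.2,0.4],"grip":6.0},
    {"offset":[0,0,0],"angular":[0,0,0],"grip":6.0},
    {"offset":[0.3,0,0],"angular":[0,0,0],"grip":6.0},
    {"offset":[0,0,0],"angular":[0,0,0],"grip":6.0},
  ],
)

```text
time_s: 3.8
tool_pos: [0.5098, -0.2751, 0.1331]
ee_rot: [0.56, 0.434, 0.558, -0.433]
force: [-1.2, 0.2, -0.4]
grip_width: 0.06
```

Run:
```python
from h import *
s=observe();print(s["tool_pos"],rot(s["ee_rot"]).as_matrix().round(4),s["force"],"to go",toold(s,(.5083,-.2765,.1265))*100)
```

```text
[ 0.50977425 -0.27507058  0.13311847] [[ 0.0031  0.9687  0.2484]
 [-0.0011  0.2484 -0.9687]
 [-1.      0.0027  0.0018]] [-1.16176627  0.24498624 -0.40474451] to go [ 0.66154688 -0.18008688  0.10066195]
```

Call:
jog_arm(
  series=[
    {"offset":[0.6,-0.2,0.1],"angular":[0,0,0],"grip":6.0},
    {"offset":[0,0,0],"angular":[0,0,0],"grip":6.0},
    {"offset":[0,0,0],"angular":[0,0,0],"grip":6.0},
  ],
)

```text
time_s: 4.1
tool_pos: [0.5085, -0.2772, 0.1281]
ee_rot: [0.561, 0.434, 0.557, -0.433]
force: [0.5, -0.6, 0.1]
grip_width: 0.06
```

Run:
```python
from h import *
s=observe();im=capture("wrist");cv2.imwrite("pics/w3.png",im)
print(s["tool_pos"],"to go",toold(s,(.5083,-.2765,.1265))*100)
s=observe();print(s["tool_pos"])
```

```text
[ 0.5085177  -0.27716495  0.12809453] to go [ 0.15918141 -0.00534957 -0.07038018]
[ 0.50836234 -0.27709756  0.12800009]
```

View pics/w3.png

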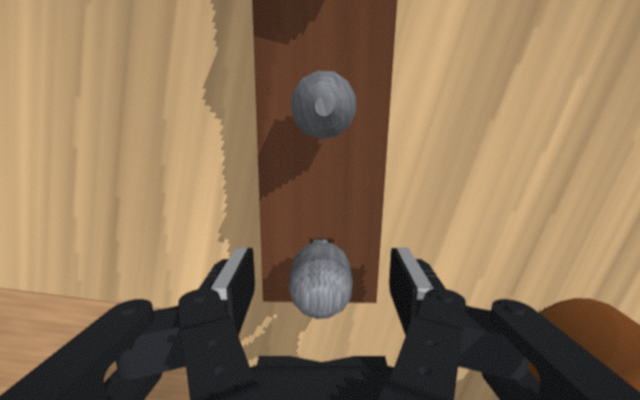

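Head at (321,278) is centred between the fingers (tips at about 235 and 405). Closing.

Call:
jog_arm(
  grip_force=30,
  series=[
    {"offset":[0,0,0],"angular":[0,0,0],"grip":2.0},
    {"offset":[0,0,0],"angular":[0,0,0],"grip":2.0},
    {"offset":[0,0,0],"angular":[0,0,0],"grip":2.0},
    {"offset":[0,0,0],"angular":[0,0,0],"grip":2.0},
    {"offset":[0,0,0],"angular":[0,0,0],"grip":2.0},
    {"offset":[0,0,0],"angular":[0,0,0],"grip":2.0},
    {"offset":[0,0,0],"angular":[0,0,0],"grip":2.0},
    {"offset":[0,0,0],"angular":[0,0,0],"grip":2.0},
  ],
)

```text
time_s: 4.95
tool_pos: [0.5086, -0.277, 0.1282]
ee_rot: [0.56, 0.434, 0.557, -0.433]
force: [-0.3, -0.1, -0.2]
grip_width: 0.0251
```

Call:
jog_arm(
  series=[
    {"offset":[-2,0,0],"angular":[0,0,0],"grip":2.0},
    {"offset":[-2,0,0],"angular":[0,0,0],"grip":2.0},
    {"offset":[-3,0,0],"angular":[0,0,0],"grip":2.0},
    {"offset":[-2,0,0],"angular":[0,0,0],"grip":2.0},
    {"offset":[0,0,0],"angular":[0,0,0],"grip":2.0},
  ],
)

```text
time_s: 5.45
tool_pos: [0.5072, -0.2765, 0.2193]
ee_rot: [0.559, 0.434, 0.558, -0.433]
force: [-0.2, -0.2, -1.4]
grip_width: 0.0251
```

Run:
```python
from h import *
s=observe();print(s["tool_pos"],rot(s["ee_rot"]).as_matrix().round(4),s["force"],s["grip_width"],"to go",toold(s,(.4715,.0855,.22))*100)
```

```text
[ 0.50718317 -0.27651426  0.21931409] [[ 1.800e-03  9.688e-01  2.478e-01]
 [-4.000e-04  2.478e-01 -9.688e-01]
 [-1.000e+00  1.600e-03  9.000e-04]] [-0.23712572 -0.2008624  -1.40889225] 0.025121642757679474 to go [ -0.09104601   5.51461179 -35.95638438]
```

Call:
jog_arm(
  series=[
    {"offset":[-0.8,0.3,-2],"angular":[0,0,0],"grip":2.0},
    {"offset":[-0.8,0.6,-4],"angular":[0,0,0],"grip":2.0},
    {"offset":[0,0.7,-4.5],"angular":[0,0,0],"grip":2.0},
    {"offset":[0,0.7,-4.5],"angular":[0,0,0],"grip":2.0},
    {"offset":[0,0.7,-4.5],"angular":[0,0,0],"grip":2.0},
    {"offset":[0,0.7,-4.5],"angular":[0,0,0],"grip":2.0},
    {"offset":[0,0.7,-4.5],"angular":[0,0,0],"grip":2.0},
    {"offset":[0,0.6,-3.5],"angular":[0,0,0],"grip":2.0},
    {"offset":[0,0.3,-2],"angular":[0,0,0],"grip":2.0},
    {"offset":[0,0,0],"angular":[0,0,0],"grip":2.0},
    {"offset":[0,0,0],"angular":[0,0,0],"grip":2.0},
  ],
)

```text
time_s: 6.55
tool_pos: [0.4642, 0.084, 0.2283]
ee_rot: [0.555, 0.432, 0.561, -0.436]
force: [0.1, 0.4, -0.4]
grip_width: 0.0242
```

Run:
```python
from h import *
s=observe();im=capture("wrist");cv2.imwrite("pics/w4.png",im);sd=capture("side");
print(s["tool_pos"],rot(s["ee_rot"]).as_matrix().round(4),s["force"],s["grip_width"],"to go",toold(s,(.4715,.0855,.22))*100)
p=s["tool_pos"]+rot(s["ee_rot"]).apply([.118,0,0]);print("shank end px",proj("wrist",p,s),proj("side",p),"mouth",proj("wrist",(.4715,.0855,.085),s),proj("side",(.4715,.0855,.085)))
a=cv2.resize(sd[90:250,150:320],None,fx=2.5,fy=2.5,interpolation=cv2.INTER_CUBIC);b=cv2.resize(im[100:400,220:420],(266,400))
cv2.imwrite("pics/c4.png",cv2.convertScaleAbs(np.hstack([a,b]),alpha=1.5))
```

```text
[0.46415915 0.08399001 0.22826002] [[-1.060e-02  9.689e-01  2.473e-01]
 [ 3.000e-04  2.473e-01 -9.689e-01]
 [-9.999e-01 -1.020e-02 -2.900e-03]] [ 0.11050987  0.38249718 -0.40917283] 0.024207581644701784 to go [0.81824513 0.75698192 0.03760612]
shank end px [321.89378165 226.88357345] [229.35677295 170.66294377] mouth [335.37754637 214.83469655] [234.51552499 179.64915777]
```

View pics/c4.png

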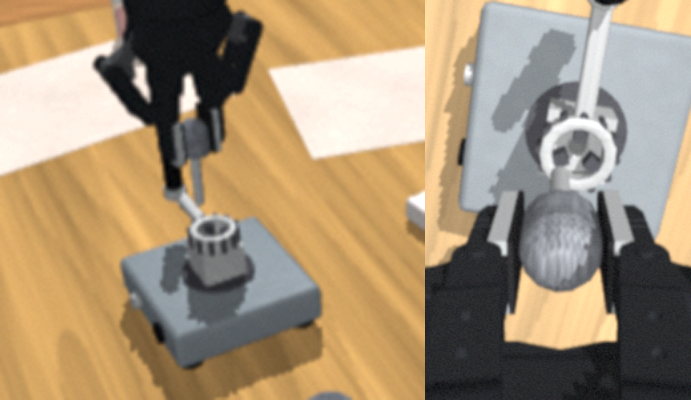

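Side crop: shank end at about full-image (230,171), as predicted; wrist view shows it at (320,227), slightly left of the mouth (335,215). Tool tilts 0.6°, I correct and move over.

Call:
jog_arm(
  series=[
    {"offset":[0,0.7,0],"angular":[0,-0.2,0.6],"grip":2.0},
    {"offset":[0,0,0],"angular":[0,0,0],"grip":2.0},
    {"offset":[0.8,0,0],"angular":[0,0,0],"grip":2.0},
    {"offset":[0,0,0],"angular":[0,0,0],"grip":2.0},
    {"offset":[0,0,0],"angular":[0,0,0],"grip":2.0},
  ],
)

```text
time_s: 7.15
tool_pos: [0.4725, 0.0817, 0.2193]
ee_rot: [0.557, 0.436, 0.556, -0.436]
force: [0.1, 0.3, -0.6]
grip_width: 0.0249
```

```bash
cat > chk.py <<'E'
from h import *
import sys
s=observe();im=capture("wrist");n=sys.argv[1];cv2.imwrite(f"pics/{n}.png",im)
A=rot(s["ee_rot"]).as_matrix()
print(s["time_s"],s["tool_pos"],"tilt x",A[:,0].round(4),s["force"].round(2),s["grip_width"],"to go",(toold(s,(.4715,.0855,.2))*100).round(2))
p=s["tool_pos"]+A[:,0]*.118;print("shank end",p.round(4),"px",proj("wrist",p,s),"mouth",proj("wrist",(.4715,.0855,.085),s))
c=im[110:290,260:400];g=cv2.cvtColor(c,cv2.COLOR_BGR2GRAY)
cv2.imwrite(f"pics/{n}c.png",cv2.convertScaleAbs(cv2.resize(c,None,fx=3.3,fy=3.3,interpolation=cv2.INTER_CUBIC),alpha=1.6))
E
python3 chk.py w5
```

```text
7.15 [0.47250187 0.08167474 0.21927307] tilt x [ 1.5e-03 -8.0e-04 -1.0e+00] [ 0.09  0.34 -0.62] 0.024948371220540354 to go [ 1.93 -0.01 -0.4 ]
shank end [0.4727 0.0816 0.1013] px [321.87832959 226.87205844] mouth [321.49359444 211.87039019]
```

View pics/w5c.png

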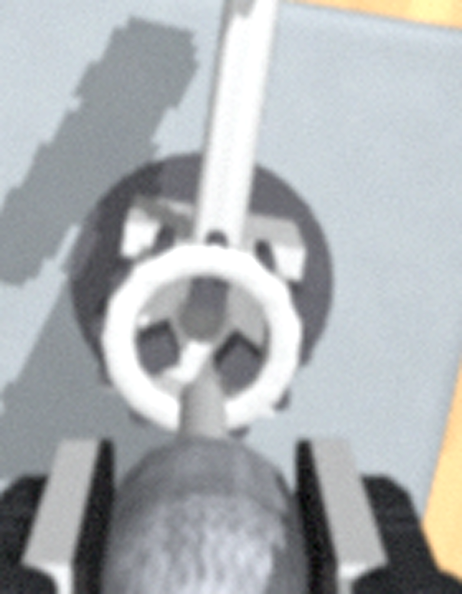

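Ring centre at full-image (321,212), shank column 322: aligned sideways; 4 mm to go along tool -z.

Call:
jog_arm(
  grip_force=20,
  series=[
    {"offset":[0,0,-0.4],"angular":[0,0,0],"grip":2.0},
    {"offset":[0,0,0],"angular":[0,0,0],"grip":2.0},
    {"offset":[1.0,0,0],"angular":[0,0,0],"grip":2.0},
    {"offset":[0,0,0],"angular":[0,0,0],"grip":2.0},
    {"offset":[0,0,0],"angular":[0,0,0],"grip":2.0},
  ],
)

```text
time_s: 7.7
tool_pos: [0.4712, 0.086, 0.2084]
ee_rot: [0.557, 0.436, 0.556, -0.436]
force: [-0.7, 0.3, -0.7]
grip_width: 0.0244
```

```bash
python3 chk.py w6
```

```text
7.7 [0.47122507 0.08602221 0.20840454] tilt x [ 1.4e-03 -8.0e-04 -1.0e+00] [-0.69  0.32 -0.7 ] 0.024392772604545844 to go [0.84 0.01 0.06]
shank end [0.4714 0.0859 0.0904] px [321.87854431 226.87225332] mouth [321.8743135  224.46228416]
```

Call:
jog_arm(
  series=[
    {"offset":[0.5,0,0.05],"angular":[0,0,0],"grip":2.0},
    {"offset":[0.5,0,0],"angular":[0,0,0],"grip":2.0},
    {"offset":[0.4,0,0],"angular":[0,0,0],"grip":2.0},
    {"offset":[0,0,0],"angular":[0,0,0],"grip":2.0},
  ],
)

```text
time_s: 8.15
tool_pos: [0.4713, 0.0854, 0.1931]
ee_rot: [0.557, 0.436, 0.556, -0.436]
force: [-0.4, 0.1, -0.9]
grip_width: 0.0244
```

Call:
jog_arm(
  series=[
    {"offset":[0.3,0,0],"angular":[0,0,0],"grip":2.0},
    {"offset":[0,0,0],"angular":[0,0,0],"grip":2.0},
  ],
)

```text
time_s: 8.35
tool_pos: [0.4712, 0.0854, 0.1897]
ee_rot: [0.557, 0.436, 0.556, -0.436]
force: [0.6, 0.6, -0.3]
grip_width: 0.0245
```

Call:
jog_arm(
  series=[
    {"offset":[0.3,0,0],"angular":[0,0,0],"grip":2.0},
    {"offset":[0,0,0],"angular":[0,0,0],"grip":2.0},
  ],
)

```text
time_s: 8.55
tool_pos: [0.4713, 0.0854, 0.1866]
ee_rot: [0.557, 0.436, 0.556, -0.436]
force: [-0.4, -0.2, -0.4]
grip_width: 0.0249
```

Call:
jog_arm(
  series=[
    {"offset":[0.3,0,0],"angular":[0,0,0],"grip":2.0},
    {"offset":[0,0,0],"angular":[0,0,0],"grip":2.0},
  ],
)

```text
time_s: 8.75
tool_pos: [0.4714, 0.0854, 0.1834]
ee_rot: [0.557, 0.436, 0.556, -0.436]
force: [-0.1, 0.5, 0.1]
grip_width: 0.0248
```

Call:
jog_arm(
  series=[
    {"offset":[0.4,0,0],"angular":[0,0,0],"grip":2.0},
    {"offset":[0.4,0,0],"angular":[0,0,0],"grip":2.0},
    {"offset":[0,0,0],"angular":[0,0,0],"grip":2.0},
  ],
)

```text
time_s: 9.05
tool_pos: [0.4715, 0.0854, 0.1748]
ee_rot: [0.557, 0.436, 0.556, -0.436]
force: [-1.0, -0.0, -0.1]
grip_width: 0.0246
```

Call:
jog_arm(
  series=[
    {"offset":[0.4,0,0],"angular":[0,0,0],"grip":2.0},
    {"offset":[0.3,0,0],"angular":[0,0,0],"grip":2.0},
    {"offset":[0,0,0],"angular":[0,0,0],"grip":2.0},
  ],
)

```text
time_s: 9.35
tool_pos: [0.4714, 0.0854, 0.167]
ee_rot: [0.557, 0.436, 0.556, -0.436]
force: [-0.4, 1.3, 0.2]
grip_width: 0.0248
```

Call:
jog_arm(
  series=[
    {"offset":[0.2,0,0],"angular":[0,0,0],"grip":2.0},
    {"offset":[0,0,0],"angular":[0,0,0],"grip":2.0},
  ],
)

```text
time_s: 9.55
tool_pos: [0.4714, 0.0854, 0.1648]
ee_rot: [0.557, 0.436, 0.556, -0.436]
force: [0.7, -0.1, -0.9]
grip_width: 0.0246
```

Call:
jog_arm(
  series=[
    {"offset":[0.15,0,0],"angular":[0,0,0],"grip":2.0},
    {"offset":[0,0,0],"angular":[0,0,0],"grip":2.0},
  ],
)

```text
time_s: 9.75
tool_pos: [0.4716, 0.0854, 0.1633]
ee_rot: [0.557, 0.436, 0.556, -0.436]
force: [0.1, -0.7, -1.5]
grip_width: 0.0247
```

Within about a millimetre of the seat; open and let it settle, then rise.

Call:
jog_arm(
  series=[
    {"offset":[0,0,0],"angular":[0,0,0],"grip":5.0},
    {"offset":[0,0,0],"angular":[0,0,0],"grip":6.0},
    {"offset":[0,0,0],"angular":[0,0,0],"grip":6.0},
    {"offset":[0,0,0],"angular":[0,0,0],"grip":6.0},
    {"offset":[0,0,0],"angular":[0,0,0],"grip":6.0},
  ],
)

```text
time_s: 10.25
tool_pos: [0.4719, 0.0854, 0.1637]
ee_rot: [0.558, 0.436, 0.556, -0.436]
force: [-0.7, 0.4, -0.7]
grip_width: 0.0602
```

Call:
jog_arm(
  series=[
    {"offset":[-2,0,0],"angular":[0,0,0],"grip":6.0},
    {"offset":[-3,0,0],"angular":[0,0,0],"grip":6.0},
    {"offset":[-3,0,0],"angular":[0,0,0],"grip":6.0},
    {"offset":[-2,0,0],"angular":[0,0,0],"grip":6.0},
    {"offset":[0,0,0],"angular":[0,0,0],"grip":6.0},
    {"offset":[0,0,0],"angular":[0,0,0],"grip":6.0},
  ],
)

```text
time_s: 10.85
tool_pos: [0.4709, 0.0854, 0.2663]
ee_rot: [0.557, 0.436, 0.557, -0.436]
force: [0.1, 0.5, 0.3]
grip_width: 0.0597
```

Run:
```python
from h import *
s=observe();im=capture("wrist");sd=capture("side");cv2.imwrite("pics/w7.png",im);cv2.imwrite("pics/s7.png",sd)
print(s["time_s"],s["tool_pos"],rot(s["ee_rot"]).as_matrix().round(3),s["joints"].round(2))
print("side: underside",proj("side",(.4715,.0855,.095)),"top",proj("side",(.4715,.0855,.123)))
for q in [(.4715,.0855,.123),(.463,.1655,.12)]: print(proj("wrist",q,s))
a=cv2.resize(sd[110:220,170:290],(436,400),interpolation=cv2.INTER_CUBIC);b=cv2.resize(im[0:300,200:440],(320,400))
cv2.imwrite("pics/c7.png",cv2.convertScaleAbs(np.hstack([a,b]),alpha=1.6))
```

```text
10.85 [0.47091452 0.08538332 0.26631409] [[ 0.     0.971  0.24 ]
 [-0.001  0.24  -0.971]
 [-1.    -0.     0.001]] [ 0.16  0.26  1.98 -0.    0.9  -0.09]
side: underside [234.00807274 175.56934227] top [232.55430796 163.88136146]
[322.78449313 213.48414625]
[340.90875407  86.66604205]
```

View pics/c7.png

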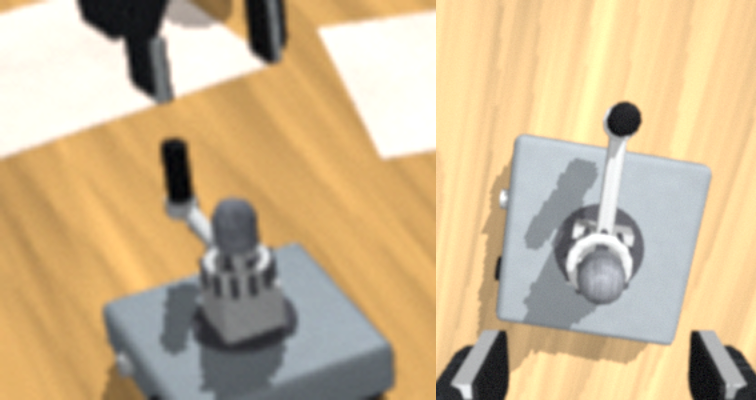

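Bob head top at side (235,164.5) vs 163.9 predicted for fully home: seated and let go. Post top at wrist (340,88) → about (0.463,0.165). Ten pictures viewed so far. Now caging the post.

Call:
jog_arm(
  series=[
    {"offset":[0,0.4,-2.6],"angular":[0,0,0],"grip":3.0},
    {"offset":[0,0.4,-2.6],"angular":[0,0,0],"grip":3.0},
    {"offset":[0,0.4,-2.6],"angular":[0,0,0],"grip":3.0},
    {"offset":[0,0,0],"angular":[8,0,0],"grip":3.0},
    {"offset":[0,0,0],"angular":[0,0,0],"grip":3.0},
    {"offset":[0,0,0],"angular":[0,0,0],"grip":3.0},
  ],
)

```text
time_s: 11.55
tool_pos: [0.4606, 0.1655, 0.2581]
ee_rot: [0.522, 0.47, 0.527, -0.479]
force: [0.2, -0.1, -0.2]
grip_width: 0.0298
```

```bash
cat > st.py <<'E'
from h import *
C=np.array([.4715,.0855]);s=observe();p=s["tool_pos"];A=rot(s["ee_rot"]).as_matrix()
r=p[:2]-C;phi=np.arctan2(r[1],r[0]);t=np.array([np.sin(phi),-np.cos(phi)])
f=s["force"][:2]
print("t",s["time_s"],"z",p[2].round(4),"phi",phi.round(3),"turned",(np.radians(96.1)-phi).round(3),"r",np.linalg.norm(r).round(4),"Ft",(f@t).round(2),"Fr",(f@r/.08).round(2),"yaw err deg",np.degrees(np.arctan2(A[1,1],A[0,1])-np.arctan2(t[1],t[0])).round(1),"tilt",A[:,0].round(4),"w",s["grip_width"],"j6",s["joints"][5].round(2))
E
python3 st.py
python3 - <<'E'
from h import *
s=observe();im=capture("wrist");cv2.imwrite("pics/w8.png",im)
m=((im[60:330,250:400].max(2)<42)*255).astype('u1')
for cc in cv2.findContours(m,0,1)[0]:
    if cv2.contourArea(cc)>100: print(cv2.boundingRect(cc),cv2.minEnclosingCircle(cc))
print(proj("wrist",(.463,.165,.12),s),"to go",toold(s,(.463,.165,.163))*100)
cv2.imwrite("pics/w8c.png",cv2.convertScaleAbs(cv2.resize(im[20:380,160:480],None,fx=1.5,fy=1.5),alpha=1.6))
E
```

```text
t 11.55 z 0.2581 phi 1.706 turned -0.029 r 0.0808 Ft 0.14 Fr -0.15 yaw err deg -2.0 tilt [-0.0136 -0.0051 -0.9999] w 0.02979693623596707 j6 0.22
(105, 185, 45, 85) ((128.0, 227.0), 46.95752716064453)
(0, 185, 39, 85) ((18.5, 227.0), 45.89399719238281)
(68, 134, 23, 33) ((78.5, 150.0), 16.19423484802246)
[328.5676297  216.49819477] to go [9.51031265 0.36880851 0.04260061]
```

View pics/w8c.png

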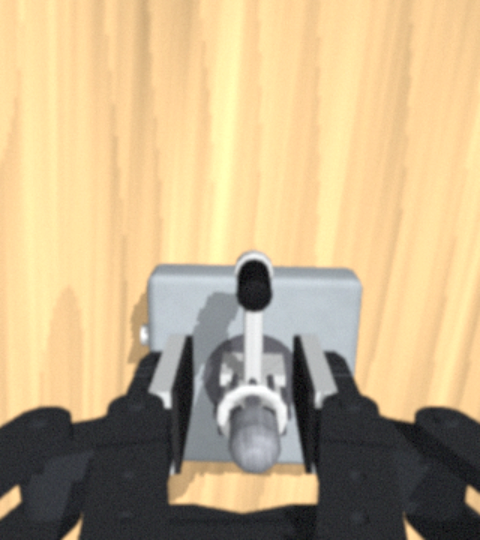

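Post top at wrist (330,215), as expected; it will sit between the fingers.

Call:
jog_arm(
  series=[
    {"offset":[0,0.4,0.1],"angular":[0,0.2,0.8],"grip":3.0},
    {"offset":[2,0,0],"angular":[0,0,0],"grip":3.0},
    {"offset":[2,0,0],"angular":[0,0,0],"grip":3.0},
    {"offset":[0,0,0],"angular":[0,0,0],"grip":3.0},
  ],
)

```text
time_s: 12.0
tool_pos: [0.4662, 0.1631, 0.2172]
ee_rot: [0.526, 0.474, 0.525, -0.472]
force: [-0.2, 0.2, 1.4]
grip_width: 0.0302
```

```bash
python3 st.py; python3 -c "
from h import *
s=observe();print(toold(s,(.463,.165,.163))*100)"
```

```text
t 12.0 z 0.2172 phi 1.639 turned 0.038 r 0.0778 Ft -0.17 Fr 0.16 yaw err deg 2.1 tilt [ 3.9e-03  9.0e-04 -1.0e+00] w 0.030202392590923857 j6 0.21
[ 5.418774   -0.32139454 -0.21926004]
```

Call:
jog_arm(
  series=[
    {"offset":[0,-0.3,-0.2],"angular":[0,0,0],"grip":3.0},
    {"offset":[1,0,0],"angular":[0,0,0],"grip":3.0},
    {"offset":[1.5,0,0],"angular":[0,0,0],"grip":3.0},
    {"offset":[0,0,0],"angular":[0,0,0],"grip":3.0},
  ],
)

```text
time_s: 12.4
tool_pos: [0.4643, 0.1645, 0.1932]
ee_rot: [0.527, 0.476, 0.524, -0.471]
force: [-0.4, -0.5, 0.1]
grip_width: 0.0302
```

```bash
python3 st.py; python3 -c "
from h import *
s=observe();print(toold(s,(.463,.165,.163))*100)"
```

```text
t 12.4 z 0.1932 phi 1.661 turned 0.016 r 0.0793 Ft -0.45 Fr -0.48 yaw err deg 0.8 tilt [ 0.008   0.0022 -1.    ] w 0.030161905248781568 j6 0.21
[ 3.01636176 -0.1536921  -0.0585866 ]
```

Call:
jog_arm(
  series=[
    {"offset":[0.8,-0.1,0],"angular":[0,0,-0.4],"grip":3.0},
    {"offset":[0,0,0],"angular":[0,0,0],"grip":3.0},
  ],
)

```text
time_s: 12.6
tool_pos: [0.4638, 0.1646, 0.1855]
ee_rot: [0.526, 0.474, 0.526, -0.472]
force: [-0.3, -0.2, 0.0]
grip_width: 0.0298
```

Call:
jog_arm(
  series=[
    {"offset":[1,0,0],"angular":[0,0,0],"grip":3.0},
    {"offset":[0.8,0,0],"angular":[0,0,0],"grip":3.0},
    {"offset":[0.3,0,0],"angular":[0,0,0],"grip":3.0},
    {"offset":[0,0,0],"angular":[0,0,0],"grip":3.0},
  ],
)

```text
time_s: 13.0
tool_pos: [0.4644, 0.1648, 0.1633]
ee_rot: [0.526, 0.474, 0.525, -0.472]
force: [1.2, -0.7, 0.5]
grip_width: 0.0301
```

```bash
python3 st.py
```

```text
t 13.0 z 0.1633 phi 1.66 turned 0.017 r 0.0796 Ft 1.17 Fr -0.8 yaw err deg 0.9 tilt [ 0.0032  0.0023 -1.    ] w 0.03007822134189828 j6 0.21
```

Call:
jog_arm(
  grip_force=40,
  series=[
    {"offset":[0,0.4,0],"angular":[2.5,0,0],"grip":2.4},
    {"offset":[0,0.4,0],"angular":[2.5,0,0],"grip":2.4},
    {"offset":[0,0.4,0],"angular":[2.5,0,0],"grip":2.4},
    {"offset":[0,0.4,0],"angular":[2.5,0,0],"grip":2.4},
  ],
)

```text
time_s: 13.4
tool_pos: [0.4741, 0.1643, 0.162]
ee_rot: [-0.478, -0.515, -0.484, 0.522]
force: [-6.9, 2.2, 6.0]
grip_width: 0.0243
```

```bash
python3 st.py
```

```text
t 13.4 z 0.162 phi 1.538 turned 0.139 r 0.0789 Ft -7.01 Fr 1.94 yaw err deg -2.5 tilt [-0.0133 -0.0014 -0.9999] w 0.024251930582082082 j6 0.38
```

Call:
jog_arm(
  series=[
    {"offset":[-0.1,0.4,0],"angular":[2.5,0,0.4],"grip":2.4},
    {"offset":[-0.1,0.4,0],"angular":[2.5,0,0.4],"grip":2.4},
    {"offset":[0,0.4,0],"angular":[2.5,0,0],"grip":2.4},
  ],
)

```text
time_s: 13.7
tool_pos: [0.4787, 0.1629, 0.1617]
ee_rot: [-0.441, -0.545, -0.446, 0.556]
force: [-7.9, 3.4, 5.8]
grip_width: 0.0238
```

```bash
python3 st.py
```

```text
t 13.7 z 0.1617 phi 1.478 turned 0.2 r 0.0778 Ft -8.19 Fr 2.6 yaw err deg -6.9 tilt [-0.0167 -0.0046 -0.9998] w 0.0238240623065496 j6 0.52
```

Call:
jog_arm(
  series=[
    {"offset":[-0.3,0.6,-0.1],"angular":[1,0,0.8],"grip":2.4},
    {"offset":[-0.2,0.6,-0.1],"angular":[1.5,0,0.8],"grip":2.4},
    {"offset":[-0.1,0.6,-0.1],"angular":[1.5,0,0.4],"grip":2.4},
  ],
)

```text
time_s: 14.0
tool_pos: [0.4885, 0.1616, 0.1641]
ee_rot: [-0.427, -0.563, -0.419, 0.571]
force: [-7.0, 5.7, -1.0]
grip_width: 0.0238
```

```bash
python3 st.py
```

```text
t 14.0 z 0.1641 phi 1.351 turned 0.327 r 0.0779 Ft -8.06 Fr 3.93 yaw err deg -3.9 tilt [-0.0027 -0.0155 -0.9999] w 0.02381843667212831 j6 0.61
```

Call:
jog_arm(
  series=[
    {"offset":[0,0.6,-0.1],"angular":[1.5,0.3,0.3],"grip":2.4},
    {"offset":[0,0.6,-0.1],"angular":[2.0,0.3,0.3],"grip":2.4},
    {"offset":[0,0.6,-0.1],"angular":[2.0,0.3,0.3],"grip":2.4},
  ],
)

```text
time_s: 14.3
tool_pos: [0.5002, 0.1587, 0.1628]
ee_rot: [-0.397, -0.586, -0.391, 0.588]
force: [-8.1, 1.8, 5.6]
grip_width: 0.0237
```

```bash
python3 st.py
```

```text
t 14.3 z 0.1628 phi 1.198 turned 0.48 r 0.0786 Ft -8.17 Fr -1.24 yaw err deg -0.9 tilt [ 0.0016 -0.008  -1.    ] w 0.023682355931513008 j6 0.69
```

Call:
jog_arm(
  series=[
    {"offset":[-0.1,0.5,0],"angular":[2.2,0.2,0.3],"grip":2.4},
    {"offset":[-0.1,0.5,0],"angular":[2.2,0.1,0.3],"grip":2.4},
  ],
)

```text
time_s: 14.5
tool_pos: [0.5054, 0.1555, 0.1633]
ee_rot: [-0.373, -0.603, -0.367, 0.603]
force: [-5.1, 6.7, -3.3]
grip_width: 0.0242
```

```bash
python3 st.py
```

```text
t 14.5 z 0.1633 phi 1.12 turned 0.557 r 0.0777 Ft -7.51 Fr 3.68 yaw err deg -1.1 tilt [ 0.0039 -0.0069 -1.    ] w 0.02417224761724706 j6 0.76
```

Call:
jog_arm(
  series=[
    {"offset":[-0.1,0.5,0],"angular":[2.2,0.1,0.3],"grip":2.4},
    {"offset":[-0.1,0.5,0],"angular":[2.2,0.1,0.3],"grip":2.4},
  ],
)

```text
time_s: 14.7
tool_pos: [0.5104, 0.1519, 0.1637]
ee_rot: [0.348, 0.618, 0.342, -0.617]
force: [-5.4, 7.7, -3.7]
grip_width: 0.0242
```

```bash
python3 st.py
```

```text
t 14.7 z 0.1637 phi 1.041 turned 0.636 r 0.077 Ft -8.56 Fr 3.79 yaw err deg -1.2 tilt [ 0.0057 -0.0078 -1.    ] w 0.024150359012123295 j6 0.83
```

Call:
jog_arm(
  series=[
    {"offset":[0,0.5,-0.1],"angular":[2.2,0.1,-0.2],"grip":2.4},
    {"offset":[0,0.5,-0.1],"angular":[2.2,0.1,-0.2],"grip":2.4},
  ],
)

```text
time_s: 14.9
tool_pos: [0.516, 0.1488, 0.1629]
ee_rot: [-0.319, -0.628, -0.321, 0.633]
force: [-7.2, 2.3, 5.7]
grip_width: 0.0241
```

```bash
python3 st.py
```

```text
t 14.9 z 0.1629 phi 0.958 turned 0.719 r 0.0774 Ft -7.21 Fr -2.21 yaw err deg -1.1 tilt [-0.0078 -0.0012 -1.    ] w 0.02405246865517855 j6 0.89
```

Call:
jog_arm(
  series=[
    {"offset":[0,0.5,-0.1],"angular":[2.2,0,0],"grip":2.4},
  ],
)

```text
time_s: 15.0
tool_pos: [0.519, 0.1469, 0.1628]
ee_rot: [-0.306, -0.633, -0.309, 0.641]
force: [-7.0, 3.9, 5.5]
grip_width: 0.024
```

```bash
python3 st.py
```

```text
t 15.0 z 0.1628 phi 0.912 turned 0.765 r 0.0776 Ft -7.9 Fr -1.16 yaw err deg -0.8 tilt [-0.0121 -0.001  -0.9999] w 0.023994561587348178 j6 0.92
```

Call:
jog_arm(
  series=[
    {"offset":[0,0.5,-0.05],"angular":[2.2,0,0.3],"grip":2.4},
    {"offset":[0,0.5,-0.05],"angular":[2.2,0,0.3],"grip":2.4},
  ],
)

```text
time_s: 15.2
tool_pos: [0.525, 0.1423, 0.1628]
ee_rot: [-0.282, -0.645, -0.281, 0.653]
force: [-5.9, 5.6, 5.2]
grip_width: 0.0241
```

```bash
python3 st.py
```

```text
t 15.2 z 0.1628 phi 0.815 turned 0.862 r 0.0781 Ft -8.13 Fr 0.05 yaw err deg 0.2 tilt [-0.01   -0.0065 -0.9999] w 0.024057322556869754 j6 1.0
```

Call:
jog_arm(
  series=[
    {"offset":[0,0.5,-0.05],"angular":[2.2,0,0.2],"grip":2.4},
  ],
)

```text
time_s: 15.3
tool_pos: [0.5279, 0.1399, 0.1628]
ee_rot: [-0.269, -0.65, -0.267, 0.659]
force: [-6.0, 5.3, 3.1]
grip_width: 0.0242
```

```bash
python3 st.py
```

```text
t 15.3 z 0.1628 phi 0.767 turned 0.91 r 0.0783 Ft -7.96 Fr -0.65 yaw err deg 0.6 tilt [-0.0103 -0.0083 -0.9999] w 0.02421090980449942 j6 1.04
```

Call:
jog_arm(
  series=[
    {"offset":[0,0.5,0],"angular":[2.2,0.1,0.3],"grip":2.4},
    {"offset":[0,0.5,0],"angular":[2.2,0.1,0.3],"grip":2.4},
  ],
)

```text
time_s: 15.5
tool_pos: [0.533, 0.1342, 0.163]
ee_rot: [-0.245, -0.662, -0.238, 0.667]
force: [-4.2, 6.5, 2.7]
grip_width: 0.0243
```

```bash
python3 st.py
```

```text
t 15.5 z 0.163 phi 0.67 turned 1.008 r 0.0785 Ft -7.7 Fr 0.74 yaw err deg 1.6 tilt [-0.0046 -0.0114 -0.9999] w 0.024274092251912422 j6 1.11
```

Call:
jog_arm(
  series=[
    {"offset":[0,0.5,0],"angular":[2.2,0.1,0.3],"grip":2.4},
  ],
)

```text
time_s: 15.6
tool_pos: [0.5354, 0.1312, 0.163]
ee_rot: [-0.232, -0.667, -0.224, 0.671]
force: [-4.9, 6.7, 2.0]
grip_width: 0.0241
```

```bash
python3 st.py
```

```text
t 15.6 z 0.163 phi 0.621 turned 1.056 r 0.0786 Ft -8.35 Fr -0.1 yaw err deg 2.0 tilt [-0.0019 -0.0132 -0.9999] w 0.024144703083771566 j6 1.15
```

Call:
jog_arm(
  series=[
    {"offset":[0,0.5,0],"angular":[2.5,0.3,0.1],"grip":2.4},
  ],
)

```text
time_s: 15.7
tool_pos: [0.5373, 0.128, 0.163]
ee_rot: [-0.216, -0.674, -0.209, 0.675]
force: [-5.5, 6.2, 2.6]
grip_width: 0.0242
```

```bash
python3 st.py
```

```text
t 15.7 z 0.163 phi 0.574 turned 1.104 r 0.0784 Ft -8.22 Fr -1.27 yaw err deg 2.1 tilt [ 7.000e-04 -1.050e-02 -9.999e-01] w 0.024211031365339995 j6 1.19
```

Call:
jog_arm(
  series=[
    {"offset":[0,0.5,0],"angular":[2.5,0.3,0],"grip":2.4},
  ],
)

```text
time_s: 15.8
tool_pos: [0.5391, 0.1248, 0.1629]
ee_rot: [0.2, 0.679, 0.195, -0.679]
force: [-5.5, 6.8, 3.2]
grip_width: 0.0236
```

```bash
python3 st.py
```

```text
t 15.8 z 0.1629 phi 0.527 turned 1.151 r 0.0782 Ft -8.65 Fr -1.29 yaw err deg 2.2 tilt [ 0.0025 -0.0063 -1.    ] w 0.02355627343606418 j6 1.22
```

Call:
jog_arm(
  series=[
    {"offset":[0,0.5,0],"angular":[2.5,0.1,0],"grip":2.4},
  ],
)

```text
time_s: 15.9
tool_pos: [0.5409, 0.1215, 0.163]
ee_rot: [0.183, 0.684, 0.18, -0.683]
force: [-4.1, 8.8, 1.2]
grip_width: 0.0239
```

```bash
python3 st.py
```

```text
t 15.9 z 0.163 phi 0.479 turned 1.199 r 0.0781 Ft -9.72 Fr 0.37 yaw err deg 2.3 tilt [ 0.0021 -0.0038 -1.    ] w 0.023874943809325776 j6 1.26
```

Call:
jog_arm(
  series=[
    {"offset":[0,0.5,0],"angular":[2.5,0.1,0],"grip":2.4},
  ],
)

```text
time_s: 16.0
tool_pos: [0.5425, 0.1181, 0.1629]
ee_rot: [0.166, 0.688, 0.165, -0.687]
force: [-4.5, 7.8, 1.6]
grip_width: 0.024
```

```bash
python3 st.py
```

```text
t 16.0 z 0.1629 phi 0.431 turned 1.246 r 0.0781 Ft -9.0 Fr -0.8 yaw err deg 2.4 tilt [ 0.0016 -0.0013 -1.    ] w 0.024016359711762178 j6 1.29
```

Call:
jog_arm(
  series=[
    {"offset":[0,0.5,0],"angular":[2.5,0,0],"grip":2.4},
  ],
)

```text
time_s: 16.1
tool_pos: [0.544, 0.1148, 0.1629]
ee_rot: [0.15, 0.691, 0.15, -0.691]
force: [-2.7, 8.2, 0.3]
grip_width: 0.0241
```

```bash
python3 st.py
```

```text
t 16.1 z 0.1629 phi 0.384 turned 1.293 r 0.0782 Ft -8.64 Fr 0.53 yaw err deg 2.4 tilt [-1.e-04  6.e-04 -1.e+00] w 0.024085961146699683 j6 1.33
```

```bash
cat >> st.py <<'E'
c=p+A[:,0]*.06-A[:,1]*.008
F=s["force"];print("tau",s["tau"].round(3),"pred tau1",(c[0]*F[1]-c[1]*F[0]).round(3),"moment",s["moment"].round(3),"rxF",np.cross(A[:,0]*.06,F).round(3),"F",F.round(2))
tt=np.append(t,0);print("unit tau1 per N tangential",(c[0]*-t[1]+c[1]*t[0]).round(3))
E
python3 st.py
```

```text
t 16.1 z 0.1629 phi 0.384 turned 1.293 r 0.0782 Ft -8.64 Fr 0.53 yaw err deg 2.4 tilt [-1.e-04  6.e-04 -1.e+00] w 0.024085961146699683 j6 1.33
tau [ -4.965 -53.072 -20.336  -1.909  -0.556  -0.484] pred tau1 4.777 moment [ 1.458  0.587 -0.02 ] rxF [0.493 0.164 0.   ] F [-2.74  8.22  0.27]
unit tau1 per N tangential 0.547
```

Call:
jog_arm(
  series=[
    {"offset":[0,0.5,0],"angular":[2.5,0,0],"grip":2.4},
  ],
)

```text
time_s: 16.2
tool_pos: [0.5453, 0.1115, 0.1629]
ee_rot: [-0.133, -0.694, -0.135, 0.695]
force: [-3.4, 10.0, 2.3]
grip_width: 0.0242
```

```bash
python3 st.py
```

```text
t 16.2 z 0.1629 phi 0.339 turned 1.339 r 0.0783 Ft -10.58 Fr 0.11 yaw err deg 2.4 tilt [-0.0018  0.0025 -1.    ] w 0.024225602001099217 j6 1.37
tau [ -5.196 -53.08  -20.407  -1.976  -0.555  -0.472] pred tau1 5.837 moment [ 1.478  0.609 -0.033] rxF [ 0.601  0.205 -0.001] F [-3.41 10.02  2.33]
unit tau1 per N tangential 0.551
```

Call:
jog_arm(
  series=[
    {"offset":[0,0.5,0],"angular":[2.5,0,0],"grip":2.4},
  ],
)

```text
time_s: 16.3
tool_pos: [0.5465, 0.1081, 0.1629]
ee_rot: [-0.116, -0.696, -0.12, 0.698]
force: [-3.2, 10.5, 1.7]
grip_width: 0.0239
```

```bash
python3 st.py
```

```text
t 16.3 z 0.1629 phi 0.293 turned 1.385 r 0.0784 Ft -11.02 Fr -0.06 yaw err deg 2.4 tilt [-0.0033  0.0046 -1.    ] w 0.02393100617808935 j6 1.4
tau [ -5.468 -53.079 -20.369  -2.054  -0.524  -0.467] pred tau1 6.101 moment [ 1.51   0.573 -0.019] rxF [ 0.632  0.194 -0.001] F [-3.23 10.53  1.75]
unit tau1 per N tangential 0.554
```

Call:
jog_arm(
  series=[
    {"offset":[0,0.4,0],"angular":[1.5,0,0],"grip":2.4},
  ],
)

```text
time_s: 16.4
tool_pos: [0.5473, 0.1057, 0.1628]
ee_rot: [-0.105, -0.698, -0.111, 0.7]
force: [-2.5, 9.9, -0.3]
grip_width: 0.0242
```

```bash
python3 st.py
python3 - <<'E'
from h import *
for i in range(4):
    capture("wrist"); s=observe();print(s["force"].round(2),s["tau"][0].round(3),s["moment"].round(3),s["tool_pos"].round(4))
E
```

```text
t 16.4 z 0.1628 phi 0.26 turned 1.417 r 0.0784 Ft -10.18 Fr 0.15 yaw err deg 2.7 tilt [-0.0045  0.0068 -1.    ] w 0.024166512112429962 j6 1.42
tau [ -5.888 -53.353 -20.022  -2.139  -0.252  -0.128] pred tau1 5.658 moment [1.629 0.457 0.04 ] rxF [ 0.592  0.148 -0.002] F [-2.46  9.87 -0.32]
unit tau1 per N tangential 0.556
[-2.2   9.33  0.61] -4.948 [1.388 0.39  0.007] [0.5474 0.1054 0.1628]
[-2.76  8.14 -0.14] -4.925 [ 1.251  0.295 -0.025] [0.5474 0.1055 0.1628]
[-2.57  7.11  0.56] -4.679 [ 1.229  0.311 -0.051] [0.5474 0.1055 0.1628]
[-2.1   8.36  0.28] -4.535 [1.138 0.329 0.003] [0.5474 0.1055 0.1628]
```

Push force has risen about 2.5 N over the free-running level (≈7.9 → ≈10.5 N). Backing off.

Call:
jog_arm(
  series=[
    {"offset":[0,-0.3,0],"angular":[0,0,0],"grip":3.0},
    {"offset":[0,0,0],"angular":[0,0,0],"grip":3.2},
    {"offset":[0,0,0],"angular":[0,0,0],"grip":3.2},
  ],
)

```text
time_s: 16.9
tool_pos: [0.5465, 0.1088, 0.163]
ee_rot: [-0.106, -0.698, -0.111, 0.7]
force: [0.6, 0.3, 0.1]
grip_width: 0.0319
```

```bash
python3 st.py
```

```text
t 16.9 z 0.163 phi 0.302 turned 1.375 r 0.0785 Ft -0.12 Fr 0.66 yaw err deg 0.4 tilt [-0.0039  0.0062 -1.    ] w 0.031867206700126015 j6 1.43
tau [ 1.2400e-01 -5.3372e+01 -1.9597e+01  3.4000e-02  1.7000e-02  4.0000e-03] pred tau1 0.101 moment [0.018 0.001 0.03 ] rxF [ 0.019 -0.037 -0.   ] F [0.61 0.32 0.15]
unit tau1 per N tangential 0.554
```

Call:
jog_arm(
  series=[
    {"offset":[-1,0,0],"angular":[0,0,0],"grip":3.2},
    {"offset":[-2,0,0],"angular":[0,0,0],"grip":3.2},
    {"offset":[-3,0,0],"angular":[0,0,0],"grip":3.2},
    {"offset":[-3,0,0],"angular":[0,0,0],"grip":3.2},
    {"offset":[-3,0,0],"angular":[0,0,0],"grip":3.2},
    {"offset":[0,0,0],"angular":[0,0,0],"grip":3.2},
    {"offset":[0,0,0],"angular":[0,0,0],"grip":3.2},
    {"offset":[0,0,0],"angular":[0,0,0],"grip":3.2},
  ],
)

```text
time_s: 17.7
tool_pos: [0.547, 0.1067, 0.291]
ee_rot: [-0.106, -0.698, -0.11, 0.699]
force: [1.0, -0.5, -0.7]
grip_width: 0.0323
```

```bash
python3 st.py|head -1
python3 - <<'E'
from h import *
sd=capture("side");s=observe();w=capture("wrist");t0=cv2.imread("pics/side0.png")
a=cv2.resize(sd[110:320,170:380],(400,400),interpolation=cv2.INTER_CUBIC);b=cv2.resize(w[0:400,120:520],(400,400))
cv2.imwrite("pics/c9.png",cv2.convertScaleAbs(np.hstack([a,b]),alpha=1.6))
C=np.array([.4715,.0855])
print("head top side",proj("side",(*C,.123)),"wrist head",proj("wrist",(*C,.123),s))
for th in (1.3,1.35,1.4): 
    f=np.radians(96.1)-th;print(th,proj("wrist",(*(C+.08*np.array([np.cos(f),np.sin(f)])),.12),s))
for n,r in(("rack+jar+mould",(slice(150,345),slice(255,480))),):
    print((np.abs(sd[r].astype(int)-t0[r]).max(2)>40).sum())
E
```

```text
t 17.7 z 0.291 phi 0.273 turned 1.404 r 0.0784 Ft 0.73 Fr 0.79 yaw err deg 2.0 tilt [-0.0028  0.0054 -1.    ] w 0.032293410487935034 j6 1.43
head top side [232.55430796 163.88136146] wrist head [320.01385419 297.19506186]
1.3 [312.29470047 199.1575153 ]
1.35 [317.71746095 198.93006085]
1.4 [323.14861256 198.96408153]
1431
```

View pics/c9.png

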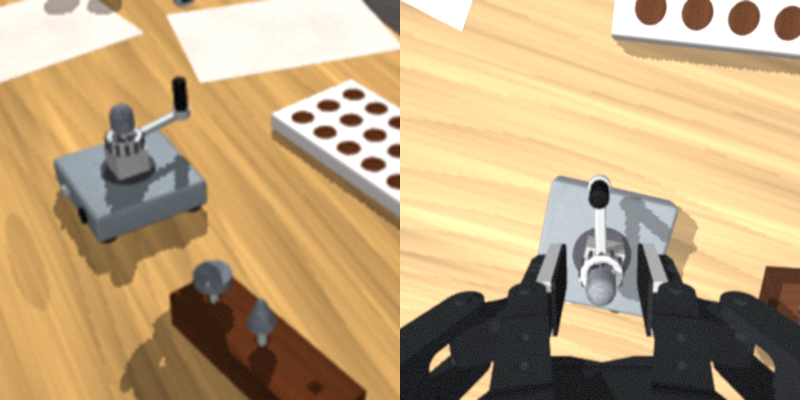

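Side crop: bob upright in the nut with the lever swung round, rack's wheel, cone and mould in place; wrist view: post at (320,193), about 1.37 rad turned, fingers clear. Handing in.

```bash
python3 -c "
from rig import *
print(finish_job())"
```

```text
the job is handed in; nothing more can be done
None
```

The dome bob is out of the rack, seated in the collet and let go. The nut's lever was then pushed clockwise about 1.37 rad, the post released, and the job handed in at about 18 s. No verdict was reported.

- **Seating:** the shank went in with no more than about 1.5 N on the wrist. After release the side camera put the head top about 0.6 px (side view) from where a fully home bob should be. The last picture shows it upright.
- **Grip:** the push force at the post rose from about 7.9 N while turning freely to 10–11 N at the end. That is 2.5 N more, or roughly 32 N per jaw. The force readings are noisy, about ±0.6 N.
- **Disagreement:** the turn angle alone suggests a tighter grip. If the jaws had started fully open, they should have met the shank by about 1.1 rad, which would mean up to about 70 N per jaw. Both estimates lie within 15–90 N, and I relied on the force.
- **Other objects:** the wheel bob, cone bob and mould look unmoved in the last picture. That picture did not cover the jar; the arm never went near it, but I did not check it again. A side-picture comparison with the start over the rack area showed 1431 changed pixels. I put those down to the removed bob and the swung lever, but did not break them down.

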